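# Hook the fume extractor's rear flap shut

### The job

Take the yellow hook stick from its wooden rest, reach over the fume extractor, hook the ring of the open flap on its far side and draw the flap shut against its seal until the latch has caught. Work gently: keep the stick's force on the flap and extractor under about 20 N, and keep your hand and arm off them. Then unhook, lay the stick back in both forks of its rest, and leave the other things on the bench where they are.

Things in the scene. Friction and masses are not known exactly. Their poses are not given: they have to be found in the camera images.
- extractor: White solder-fume extractor on the bench (fixed): 180 mm deep (x), 260 wide (y), 165 high; origin at the centre of its underside. The -x face (grille) looks to the robot; the +x face has the outlet and the flap. Its -x is the direction of the pull. At y = +75 mm on the roof's rear edge are the latch's brass bolt and the flap's latch arm, up to 20 mm above the roof.
- hinge (a point): Middle of the flap's hinge, at the extractor's +x face: 98 mm in +x and 55 mm above the extractor's origin, axes as the extractor's; the hinge axis is its y. The flap is a blue plate 220 mm wide and 115 mm high, hinged along its lower edge; a steel strap in its middle carries the ring above its upper edge.
- flap (a joint): Flap angle (rad): 0 = upright; grows as it leans away from the robot (start 0.40 to 0.65). 2 N at the ring moves it; it stays where left. From 0.17 the bolt drags a little, below 0.05 the sprung seal resists; the latch catches somewhere from 0.025 to -0.025 (set differently each time) at 10 to 16 N, a rigid stop comes 1 mm later: go by the force. Let go sooner, it opens again to 0.04 or more.
- eye (a point): Centre of the flap's steel ring: 30 mm clear inside, 42 mm outside, 6 mm bar. The ring is square to the plate: it lies flat (hole vertical) when shut and tips with the flap, whose axes it has (x out of the plate, away from the robot; z up along it). In the flap's frame it lies 155 mm above and 25 mm beyond (+x) the hinge; when shut it is 210 mm above the bench, 45 mm above the roof.
- stick_mid (a point): Hook stick, loose, 0.2 to 0.3 kg: middle of its black rubber grip, on the axis, near the balance point. x along the stick to the hook, z up as it lies. Grip 110 mm long, 24 x 24 mm, flat sides; square yellow pole 20 x 20 mm from 173 mm behind to 150 mm ahead of this point; black hand guard 56 mm across at 63 mm ahead; then a steel shank.
- hook (a point): Point on the axis of the stick's steel prong, 190 mm ahead of and 42 mm below the middle of the grip (axes as the stick's). The prong is 8 mm thick, hangs straight down (-z) from the shank at the stick's axis height and ends 27 mm below this point. With the prong in the ring, this point should be about level with the ring's centre.
- rest_mid (a point): Where the grip's middle belongs in the wooden rest (fixed), 88 mm above the bench; x along the rest, towards the stick's hook. Two forks, 105 mm ahead of and behind this point: slots 32 mm wide, open upwards, cheeks with flared tops reaching 27 mm above the stick's axis. Base 260 x 85 x 8 mm.
- multimeter: orange handheld multimeter, 160 x 78 x 42 mm, loose; leave it alone. Origin at its underside.
- reel: grey solder reel, 60 mm across, 42 mm high, loose; leave it alone. Origin at its underside.
- red_case: red plastic project case, 100 x 60 x 40 mm, loose; leave it alone. Origin at its underside.
- green_case: green plastic project case, 100 x 60 x 40 mm, loose; leave it alone. Origin at its underside.
- parts_box: white parts box with a teal lid, 130 x 90 x 50 mm, loose; leave it alone. Origin at its underside.
- board: green circuit board lying flat, 100 x 80 mm, parts up to 17 mm high, loose; leave it alone. Origin at its underside.
- driver: screwdriver lying on the bench, about 30 mm high, loose; leave it alone. Origin at its underside.

How it is judged:
By the outcome, as a careful person would: the job done as asked, in the order asked, and still so for the second after the job is handed in, with the robot touching nothing.
It also fails if it takes over 72 s, if anything falls off the work surface, if the arm or the gripper's body presses on something with over 40 N, if the wrist force passes 120 N, or if a joint passes its speed limit or range.

### The arm

A 7-joint arm with a two-finger parallel gripper is mounted at the origin on the work surface. World frame = base frame: x ahead of the robot, y to its left, z up, the work surface at z = 0. Lengths are in m, angles in degrees, forces in N, time in s.
With the tool pointing down it reaches from about 0.425 to 0.8 m from the base axis. Payload 8.3 kg.
Tool frame: the origin (TCP) lies on the centre line of the jaws, within the pads' length; the fingertips stand bot.tip_reach ahead of it and the grasp point (between the pads) is the TCP (bot.tip_reach is the distance from the TCP to the fingertips, in m); x points along the fingers, z is the direction in which the jaws open and shut, and the axes are right-handed (so a half turn about x gives the same grasp; the last joint's range is limited). The gripper opens to 85 mm and grips with 20 to 120 N. Pads are 22 mm wide; open, the fingers measure 114 mm over their backs; the gripper's body (76 mm by 85 mm) begins 54 mm behind the grasp point. The pads swing forward as they close: fully open they stand 13 mm farther back than shut.
Start: joints at [67.672, 21.967, 0.94, 78.501, -0.361, 79.538, -2.664], TCP at [0.201, -0.592, 0.25] pointing down, gripper open.
Joint ranges: [-169.22, 169.22], [-14.56, 117.87], [-87.37, 89.26], [10.42, 133.3], [-82.24, 262.24], [0.94, 117.77], [-172.7, 172.7]. Speed limits (degrees/s): [136.94, 136.94, 172.46, 172.46, 180, 180, 180].

### API

Orientations are given as [roll, pitch, yaw] about the fixed x, y, z axes, in that order (R = Rz(yaw) Ry(pitch) Rx(roll)).
In Python, from station import bot, eyes gives the robot as it stands.
- The arm moves only by the tool servo_tool, never from a script. Its argument "motion" is text: rows parted by semicolons, each of 4 numbers parted by spaces: the shift along the tool's x, y, z in units of 30 mm (1.0 is 30 mm), then the turn about the tool's x in rad. In form: dx dy dz spin; .... A call has 1 to 10 rows; each row is the pose to reach, as a shift and turn from the pose commanded when the call began, along the tool's axes at that moment; what a row does not reach only later rows make up. A row lasts 1/12 s, in which the tool goes at most 41.7 mm and 7.16 degrees, less where a joint would pass 70% of its speed; a pose out of reach is approached as far as the arm can. A call with a gripper value outside its range is refused whole. "fingers" is the opening, from 0 (shut) to 1 (fully open), set as the call begins (left out, the last holds). The fingers move at their own pace and stop on an object; the grip force is fixed at half the most. Time passes only in rows, so rows that repeat a pose let the fingers close. It gives the time, the measured TCP pose, the force and the opening at its end, in the units of the state.
- bot.state(): the state, without advancing time (a new reading comes with each control period).
- eyes.grab_frame(name): name is "side" or "top" or "wrist"; returns the picture (480x640x3 uint8, red, green, blue); there is no depth.
- eyes.get_calibration(name): a dict with "mtx" (3x3 intrinsics, pixels), "k1" (the pictures are not rectified: a ray, as slopes to the right and down, at radius r is drawn at 1 + k1 r^2 times it, then the intrinsics apply), "position" and "orientation" of the camera in the world; the wrist camera has in their place "T_tool_cam" (4x4, takes a point from camera to tool coordinates, whose origin is the TCP and whose axes are the tool frame's). Camera axes: x right, y down, z forward; pixel columns grow to the right and rows downward; lengths in m; the calibration is good to about 2 mm. A picture is of the moment at which its call begins: read the wrist's pose just before it. get_calibration takes no time and is no camera call.
- bot.finish_job(): hands the job in, once; it reports no verdict.
The state is a dict: "clock": time; "joint_positions": joint angles; "qd": joint speeds; "joint_torque": joint torques, N m; "eef_pos": TCP position; "ee_rot": TCP orientation; "force": force on the tool from outside, world axes, zero at the start; "moment": the same for the moment, N m; "grip_width": finger opening in m.
Only numpy, scipy, OpenCV 4.12 (cv2) and the standard library are available. Lean on these libraries where they do the work, as an engineer would, in place of code of your own. Each camera call takes 0.05 s, during which the arm holds its last target.

## Working session

There is one attempt and no reset: what is moved stays moved. The work goes in short steps, Python scripts to look and compute and a tool call to move; the robot and the scene stay as the last step left them, time stands still between calls to the robot, and variables do not carry over. Pictures are saved under pics/ and viewed, and the job is handed in when it is done.

Besides the shell and the picture viewer there is one more tool, called by a JSON object that holds its "api" and its "payload". servo_tool: Moves the arm, as the interface text tells. Its arguments: {"type":"object","properties":{"motion":{"type":"string"},"fingers":{"type":"number"}},"required":["motion"]}

```bash
ls; mkdir -p pics; python3 - <<'E'
from station import bot, eyes
import cv2
print(bot.state()); print(bot.tip_reach)
for n in("side","top","wrist"):
    print(n,eyes.get_calibration(n))
for n in("side","top"):
    cv2.imwrite(f"pics/{n}0.png",eyes.grab_frame(n)[:,:,::-1])
E
```

```text
pics
{'clock': 0.0, 'joint_positions': array([67.67389879, 22.01299571,  0.9377973 , 78.56239147, -0.3613534 ,
       79.53783658, -2.66313326]), 'qd': array([ 0.04486923, -0.09535107, -0.06384446, -0.02624395,  0.06368265,
       -0.07794812,  0.02189433]), 'joint_torque': array([ 3.82502121e-04, -6.27598000e+01,  8.44537038e-01, -3.71837854e+01,
        1.64755806e-02,  1.38076488e-02,  3.97871543e-05]), 'eef_pos': array([ 0.20050059, -0.59146782,  0.24929477]), 'ee_rot': array([-179.27272834,   89.88958135,  109.45449959]), 'force': array([-0.14611374,  0.48815171, -0.04734289]), 'moment': array([-1.11067605e-03, -4.23333807e-03,  8.13194889e-05]), 'grip_width': 0.08551431803431589}
0.019
side {'mtx': array([[579.34976542,   0.        , 320.12581439],
       [  0.        , 579.34976542, 247.03590647],
       [  0.        ,   0.        ,   1.        ]]), 'k1': -0.15691353434873231, 'position': array([0.26194522, 1.18094895, 1.06130953]), 'orientation': array([-128.44620513,    0.77092375, -168.81440486])}
top {'mtx': array([[556.60862345,   0.        , 313.66918775],
       [  0.        , 556.60862345, 249.50079171],
       [  0.        ,   0.        ,   1.        ]]), 'k1': -0.0177428736714308, 'position': array([0.2878215 , 0.05590304, 1.70720019]), 'orientation': array([-171.71484188,   -1.2306876 ,  -88.43580747])}
wrist {'mtx': array([[422.6227689 ,   0.        , 321.29373331],
       [  0.        , 422.6227689 , 240.47452612],
       [  0.        ,   0.        ,   1.        ]]), 'k1': -0.06898679059442013, 'T_tool_cam': array([[ 1.15411236e-03, -2.89165449e-01,  9.57278440e-01,
        -1.23183407e-01],
       [ 9.52004402e-04, -9.57278326e-01, -2.89166563e-01,
         7.50666369e-02],
       [ 9.99998881e-01,  1.24506399e-03, -8.29519963e-04,
         2.06849891e-04],
       [ 0.00000000e+00,  0.00000000e+00,  0.00000000e+00,
         1.00000000e+00]])}
```

View pics/top0.png

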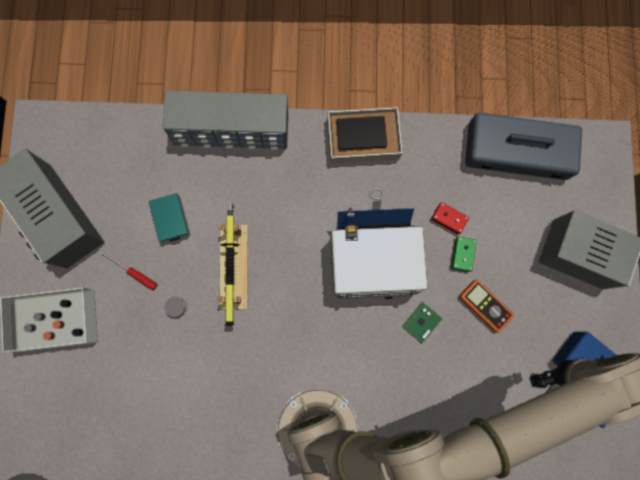

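View pics/side0.png

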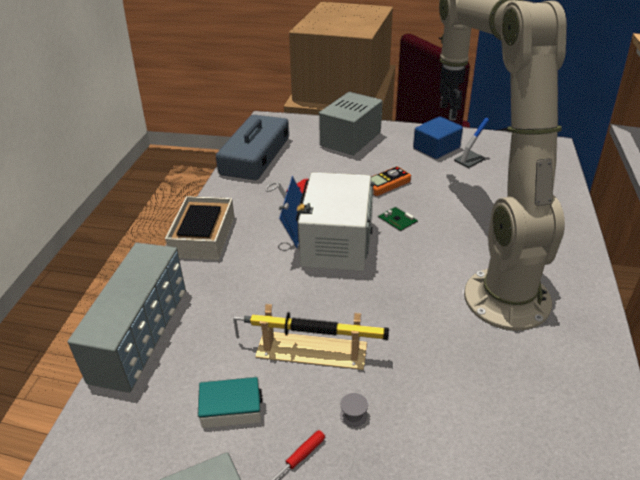

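```bash
cat > h.py <<'E'
import numpy as np, cv2
from scipy.spatial.transform import Rotation as R
from station import bot, eyes
def cal(n):
    c=eyes.get_calibration(n); return c
def pose(n,state=None):
    c=cal(n)
    if n=="wrist":
        s=state or bot.state()
        T=np.eye(4);T[:3,:3]=R.from_euler('xyz',s['ee_rot'],degrees=True).as_matrix();T[:3,3]=s['eef_pos']
        return T@c['T_tool_cam'],c
    T=np.eye(4);T[:3,:3]=R.from_euler('xyz',c['orientation'],degrees=True).as_matrix();T[:3,3]=c['position']
    return T,c
def proj(n,P,state=None):
    T,c=pose(n,state); P=np.atleast_2d(P); p=(P-T[:3,3])@T[:3,:3]
    s=p[:,:2]/p[:,2:]; r2=(s**2).sum(1,keepdims=True); s=s*(1+c['k1']*r2)
    return s*[c['mtx'][0,0],c['mtx'][1,1]]+c['mtx'][:2,2]
def ray(n,uv,state=None):
    T,c=pose(n,state)
    p=cv2.undistortPoints(np.array([[uv]],float),c['mtx'],np.array([c['k1'],0,0,0.]))[0,0]
    d=T[:3,:3]@np.array([p[0],p[1],1]); return T[:3,3],d/np.linalg.norm(d)
def onz(n,uv,z,state=None):
    o,d=ray(n,uv,state); return o+d*(z-o[2])/d[2]
def tri(obs,state=None):
    A=np.zeros((3,3));b=np.zeros(3);
    rs=[ray(n,uv,state) for n,uv in obs]
    for o,d in rs:
        M=np.eye(3)-np.outer(d,d);A+=M;b+=M@o
    X=np.linalg.solve(A,b)
    return X,[np.linalg.norm((np.eye(3)-np.outer(d,d))@(X-o)) for o,d in rs]
def crop(src,dst,x0,y0,w,h,k):
    im=cv2.imread(src)[y0:y0+h,x0:x0+w]; cv2.imwrite(dst,cv2.resize(im,None,fx=k,fy=k,interpolation=cv2.INTER_CUBIC))
E
python3 - <<'E'
from h import *
crop("pics/top0.png","pics/t_st.png",190,190,100,150,4)
crop("pics/top0.png","pics/t_ex.png",320,175,120,130,4)
crop("pics/side0.png","pics/s_ex.png",260,165,130,120,5)
crop("pics/side0.png","pics/s_st.png",225,295,180,80,4)
E
```

```text
(no output)
```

View pics/t_st.png

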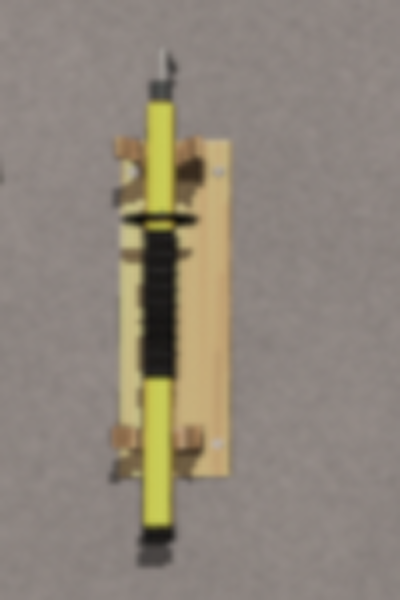

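View pics/t_ex.png

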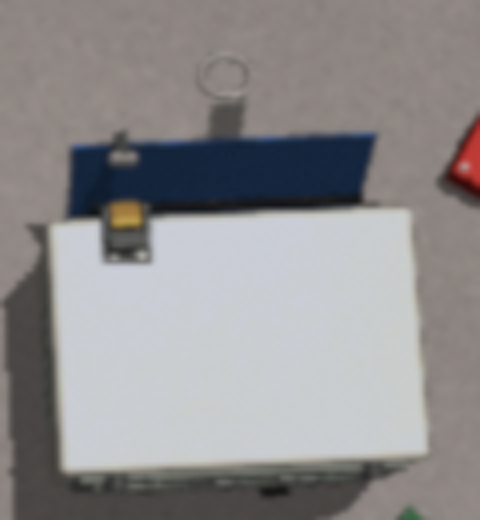

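View pics/s_ex.png

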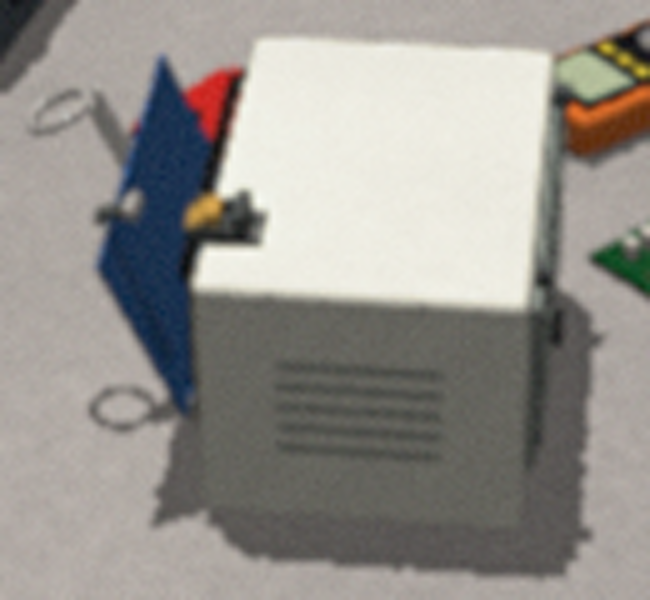

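View pics/s_st.png

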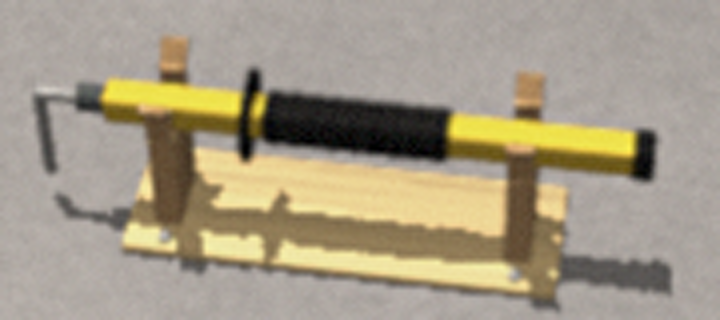

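```bash
python3 - <<'E'
from h import *
np.set_printoptions(precision=4,suppress=True)
f=lambda x,y:(190+x/4-.375,190+y/4-.375)
for nm,p,z in [("front150",(160,100),.098),("guard",(160,218),.088),("gripF",(159,231),.1),("gripR",(158,378),.1),("rear",(157,527),.098)]:
    print(nm,onz("top",f(*p),z))
print("base corners",[onz("top",f(*p),.008)[:2] for p in [(120,139),(230,139),(230,475),(120,475)]])
print("forktips L/R ahead",[onz("top",f(*p),.115)[:2] for p in [(126,147),(190,147),(126,437),(190,437)]])
g=lambda x,y:(320+x/4-.375,175+y/4-.375)
C=[onz("top",g(*p),.165) for p in [(50,225),(411,209),(428,455),(63,471)]]
print("roof",C, [np.linalg.norm(C[i]-C[(i+1)%4]) for i in range(4)])
q=lambda x,y:(260+x/5-.4,165+y/5-.4)
C2=[onz("side",q(*p),.165) for p in [(193,292),(256,38),(553,50),(528,310)]]
print("roof side",C2,[np.linalg.norm(C2[i]-C2[(i+1)%4]) for i in range(4)])
print("ring",tri([("top",g(224,75)),("side",q(62,111))]))
q=lambda x,y:(225+x/4-.375,295+y/4-.375)
# side: grip centerline
print("guard",tri([("top",f(160,218)),("side",q(250,115))]))
print("prong top",tri([("top",f(163,52)),("side",q(40,92))]))
print("pole front",tri([("top",f(160,100)),("side",q(105,84))]))
print("rear",tri([("top",f(157,527)),("side",q(634,138))]))
for p in [(264,100),(446,112)]: print("gripside",onz("side",q(*p),.1))
E
```

```text
front150 [0.6191 0.2777 0.098 ]
guard [0.533  0.2747 0.088 ]
gripF [0.5216 0.2733 0.1   ]
gripR [0.4145 0.2688 0.1   ]
rear [0.308  0.2646 0.098 ]
base corners [array([0.6059, 0.3194]), array([0.6086, 0.2345]), array([0.3497, 0.223 ]), array([0.3473, 0.3061])]
forktips L/R ahead [array([0.5802, 0.2982]), array([0.5816, 0.2519]), array([0.3706, 0.2875]), array([0.3719, 0.2421])]
roof [array([ 0.5678, -0.0216,  0.165 ]), array([ 0.5873, -0.277 ,  0.165 ]), array([ 0.4134, -0.2888,  0.165 ]), array([ 0.395 , -0.0345,  0.165 ])] [np.float64(0.2561691995262072), np.float64(0.17433280509252733), np.float64(0.2549268049390786), np.float64(0.17328919102890822)]
roof side [array([ 0.5693, -0.0138,  0.165 ]), array([ 0.5898, -0.2716,  0.165 ]), array([ 0.4138, -0.2889,  0.165 ]), array([ 0.3939, -0.0291,  0.165 ])] [np.float64(0.2585755813727129), np.float64(0.17687677127725784), np.float64(0.2605846153192545), np.float64(0.17601169167523972)]
ring (array([ 0.6739, -0.1405,  0.1868]), [np.float64(0.0008078119868271811), np.float64(0.0008078119868272064)])
guard (array([0.5328, 0.2747, 0.0882]), [np.float64(8.652762882368691e-05), np.float64(8.65276288235119e-05)])
prong top (array([0.6587, 0.2789, 0.0873]), [np.float64(0.0009215000339977736), np.float64(0.0009215000339979557)])
pole front (array([0.6187, 0.2774, 0.1003]), [np.float64(2.8615554965307202e-05), np.float64(2.8615554965445733e-05)])
rear (array([0.3093, 0.2644, 0.1003]), [np.float64(0.0013532229430413812), np.float64(0.001353222943041224)])
gripside [0.5243 0.2725 0.1   ]
gripside [0.4192 0.2629 0.1   ]
```

```bash
cat >> h.py <<'E'
def goto(x,y,z,yaw=None,flip=False):
    """steps to bring TCP to world x,y,z with stick axis (tool -y or +y) at yaw"""
    s=bot.state(); M=R.from_euler('xyz',s['ee_rot'],degrees=True).as_matrix()
    d=M.T@(np.array([x,y,z])-s['eef_pos'])/0.03
    out=dict(d=d.round(3))
    if yaw is not None:
        ty=M[:,1]; cur=np.degrees(np.arctan2(ty[1],ty[0]))
        a=(yaw-cur+90)%180-90   # +-y aligned
        out['spin(short)']=round(-np.radians(a),4); out['spin alt']=round(-np.radians(a-np.sign(a)*180),4)
        out['cur_ty_az']=cur
    return out
E
python3 - <<'E'
from h import *
np.set_printoptions(precision=4,suppress=True)
s=bot.state();print(R.from_euler('xyz',s['ee_rot'],degrees=True).as_matrix())
print(goto(.5,-.35,.36,2.4));print(goto(.5,0,.36,2.4));print(goto(.469,.2715,.30,2.4)); print(goto(.469,.2715,.088,2.4))
E
```

```text
[[-0.0006  0.9471  0.3211]
 [ 0.0017  0.3211 -0.9471]
 [-1.     -0.     -0.0018]]
{'d': array([-3.68 , 12.038, -4.426]), 'spin(short)': np.float64(0.285), 'spin alt': np.float64(-2.8566), 'cur_ty_az': np.float64(18.727692852290136)}
{'d': array([ -3.661,  15.784, -15.475]), 'spin(short)': np.float64(0.285), 'spin alt': np.float64(-2.8566), 'cur_ty_az': np.float64(18.727692852290136)}
{'d': array([ -1.645,  17.711, -24.374]), 'spin(short)': np.float64(0.285), 'spin alt': np.float64(-2.8566), 'cur_ty_az': np.float64(18.727692852290136)}
{'d': array([  5.422,  17.711, -24.361]), 'spin(short)': np.float64(0.285), 'spin alt': np.float64(-2.8566), 'cur_ty_az': np.float64(18.727692852290136)}
```

{"api": "servo_tool", "payload": {"motion": "-3.5 6 -2.2 0.1; -3.5 12 -4.4 0.285; -3.5 12 -4.4 0.285; -3.5 12 -4.4 0.285; -3.5 12 -4.4 0.285; -3.5 12 -4.4 0.285; -3.5 12 -4.4 0.285; -3.5 12 -4.4 0.285; -3.5 12 -4.4 0.285; -3.5 12 -4.4 0.285", "fingers": 1}}

```text
clock: 0.93
eef_pos: [0.5028, -0.3469, 0.3559]
ee_rot: [136.4, 89.9, 49.1]
force: [0.6, 0.5, -0.2]
grip_width: 0.0853
```

```bash
python3 - <<'E'
from h import *
np.set_printoptions(precision=4,suppress=True)
s=bot.state();print(s['clock'],s['eef_pos'],s['joint_positions'])
print(goto(.5,0,.36,2.4));print(goto(.469,.2715,.30,2.4)); 
E
```

```text
0.9333 [ 0.5028 -0.3469  0.3559] [ 37.1036  19.3576  -7.6847  68.9143   2.41    91.8619 -57.3819]
{'d': array([ -0.116,   0.451, -11.555]), 'spin(short)': np.float64(0.0051), 'spin alt': np.float64(-3.1365), 'cur_ty_az': np.float64(2.6899668541782877)}
{'d': array([  1.898,  -0.159, -20.64 ]), 'spin(short)': np.float64(0.0051), 'spin alt': np.float64(-3.1365), 'cur_ty_az': np.float64(2.6899668541782877)}
```

{"api": "servo_tool", "payload": {"motion": "0 0.4 -8 0; 0 0.4 -10 0; 0 0.4 -10 0; 0 0.4 -10 0; 0 0.4 -11 0; 0 0.4 -11 0; 0 0.4 -11 0; 0 0.4 -11.5 0; 1 0 -19 0; 1.9 -0.16 -20.64 0.005"}}

```text
clock: 1.77
eef_pos: [0.4888, 0.0659, 0.3419]
ee_rot: [91.6, 89.9, 3.7]
force: [0.1, 0.5, -0.4]
grip_width: 0.0859
```

{"api": "servo_tool", "payload": {"motion": "0 0 -1.5 0; 0 0 -3 0; 0 0 -4 0; 0 0 -6 0; 0 0 -8 0; 0 0 -8 0; 0 0 -8 0; 0 0 -8 0; 0 0 -8 0"}}

```text
clock: 2.52
eef_pos: [0.4804, 0.3032, 0.3409]
ee_rot: [-48.7, 89.9, -136.5]
force: [0.7, 0.3, 0.3]
grip_width: 0.0856
```

```bash
python3 - <<'E'
from h import *
np.set_printoptions(precision=4,suppress=True)
s=bot.state();print(s['clock'],s['eef_pos'],s['joint_positions'])
print(goto(.469,.2715,.25,2.4)); 
E
```

```text
2.5167 [0.4804 0.3032 0.3409] [  -8.8012   16.582   -34.7078   76.8746    9.3536   89.4454 -130.3569]
{'d': array([ 3.032, -0.415,  1.041]), 'spin(short)': np.float64(-0.0048), 'spin alt': np.float64(3.1368), 'cur_ty_az': np.float64(2.1239747759621315)}
```

{"api": "servo_tool", "payload": {"motion": "1 -0.2 0.5 -0.005; 2 -0.4 1.04 -0.005; 3 -0.41 1.04 -0.005; 3 -0.41 1.04 -0.005; 3 -0.41 1.04 -0.005; 3 -0.41 1.04 -0.005"}}

```text
clock: 3.02
eef_pos: [0.4701, 0.2719, 0.2535]
ee_rot: [117.2, 89.9, 29.5]
force: [0.0, 0.1, -0.7]
grip_width: 0.0854
```

```bash
python3 - <<'E'
from h import *
np.set_printoptions(precision=4,suppress=True)
s=bot.state();print(s['clock'],s['eef_pos'],s['qd'])
im=eyes.grab_frame("wrist");cv2.imwrite("pics/w1.png",im[:,:,::-1])
print(goto(.469,.2715,.25,2.4)); 
yaw=np.radians(2.4);m=np.array([.469,.2715,.1])
for d in(-.173,-.055,0,.055,.063,.15): print(d,proj("wrist",m+d*np.array([np.cos(yaw),np.sin(yaw),0]),s))
E
```

```text
3.0167 [0.4701 0.2719 0.2535] [-0.7143 -0.2934 -0.5936 -1.3803  0.0078 -0.1296 -0.0774]
{'d': array([ 0.131, -0.042,  0.031]), 'spin(short)': np.float64(-0.0005), 'spin alt': np.float64(3.1411), 'cur_ty_az': np.float64(2.370016786024199)}
-0.173 [[322.516  436.7287]]
-0.055 [[322.63   304.2819]]
0 [[322.6852 230.3314]]
0.055 [[322.7397 147.9507]]
0.063 [[322.7474 135.2596]]
0.15 [[322.8237 -13.5865]]
```

View pics/w1.png

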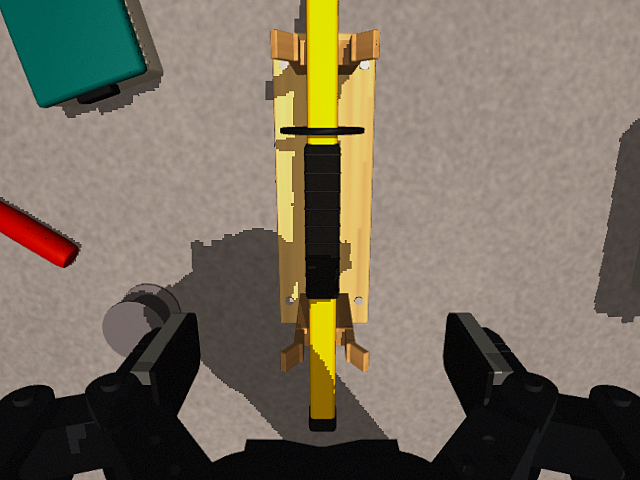

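{"api": "servo_tool", "payload": {"motion": "1.2 0.05 0.02 0; 2.4 0.05 0.02 0; 3.4 0.05 0.02 0; 4.2 0.05 0.02 0; 4.8 0.05 0.02 0; 5.2 0.05 0.02 0; 5.4 0.05 0.02 0; 5.4 0.05 0.02 0; 5.4 0.05 0.02 0"}}

```text
clock: 3.82
eef_pos: [0.4715, 0.2721, 0.0908]
ee_rot: [121.7, 89.9, 34.1]
force: [0.2, 0.6, 0.7]
grip_width: 0.0852
```

```bash
python3 - <<'E'
from h import *
np.set_printoptions(precision=4,suppress=True)
s=bot.state();print(s['clock'],s['eef_pos'],s['force'])
print(goto(.4715,.2715,.088,2.4)); 
E
```

```text
3.8167 [0.4715 0.2721 0.0908] [0.2313 0.5962 0.7036]
{'d': array([ 0.095, -0.001,  0.022]), 'spin(short)': np.float64(0.0001), 'spin alt': np.float64(-3.1415), 'cur_ty_az': np.float64(2.403984976845184)}
```

{"api": "servo_tool", "payload": {"motion": "0.09 0 0.02 0; 0.09 0 0.02 0; 0.09 0 0.02 0; 0.09 0 0.02 0; 0.09 0 0.02 0; 0.09 0 0.02 0; 0.09 0 0.02 0; 0.09 0 0.02 0; 0.09 0 0.02 0; 0.09 0 0.02 0", "fingers": 0}}

```text
clock: 4.65
eef_pos: [0.471, 0.271, 0.0873]
ee_rot: [112.4, 89.9, 24.8]
force: [-0.8, -0.5, 5.6]
grip_width: 0.0234
```

{"api": "servo_tool", "payload": {"motion": "0 0 0 0; -0.1 0 0 0; -0.3 0 0 0; -0.6 0 0 0; -1 0 0 0; -1 0 0 0"}}

```text
clock: 5.15
eef_pos: [0.4719, 0.2718, 0.1198]
ee_rot: [116.8, 89.8, 29.2]
force: [1.0, 0.5, -2.4]
grip_width: 0.0232
```

```bash
python3 - <<'E'
from h import *
np.set_printoptions(precision=4,suppress=True)
s=bot.state();print(s['clock'],s['eef_pos'],s['force'],s['moment'])
cv2.imwrite("pics/s2.png",eyes.grab_frame("side")[:,:,::-1])
crop("pics/s2.png","pics/s2c.png",205,230,200,150,4)
E
```

```text
5.15 [0.4719 0.2718 0.1198] [ 0.9709  0.525  -2.4113] [ 0.0703 -0.045   0.0271]
```

View pics/s2c.png

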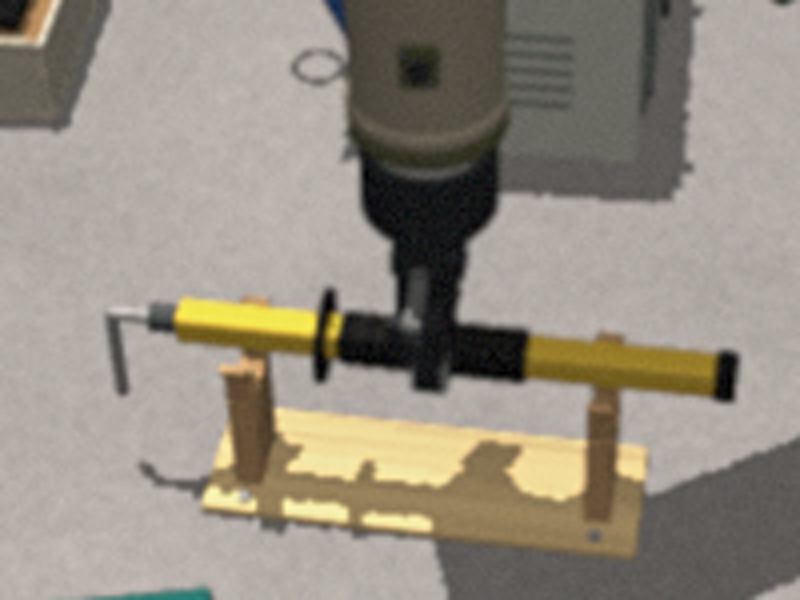

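{"api": "servo_tool", "payload": {"motion": "-1 0 0 0; -2 0 0 0; -3 0 0 0; -4.3 0 0 0; -5.6 0 0 0; -6 0 0 0; -6 0 0 0"}}

```text
clock: 5.78
eef_pos: [0.4719, 0.272, 0.3011]
ee_rot: [114.3, 89.6, 26.7]
force: [1.3, 0.6, -2.1]
grip_width: 0.023
```

```bash
python3 - <<'E'
from h import *
np.set_printoptions(precision=4,suppress=True)
s=bot.state();print(s['clock'],s['eef_pos'],s['force'],s['moment'])
print(goto(.4846,-.1556,.30,4.4)); 
E
```

```text
5.7833 [0.4719 0.272  0.3011] [ 1.2977  0.6353 -2.1131] [ 0.0799 -0.0361 -0.0398]
{'d': array([-0.008, -0.174, 14.259]), 'spin(short)': np.float64(-0.0349), 'spin alt': np.float64(3.1067), 'cur_ty_az': np.float64(2.400584322028035)}
```

{"api": "servo_tool", "payload": {"motion": "0 0 0.3 0; 0 0 1 0; 0 0 2 0; 0 0 3 0; 0 0 4 -0.01; 0 0 5 -0.01; 0 -0.1 6 -0.02; 0 -0.1 7 -0.02; 0 -0.1 8 -0.02; 0 -0.1 9 -0.035"}}

```text
clock: 6.62
eef_pos: [0.4774, -0.0016, 0.2943]
ee_rot: [-93.8, 89.8, -179.5]
force: [1.7, -0.3, -2.8]
grip_width: 0.0229
```

{"api": "servo_tool", "payload": {"motion": "0 0 1 0; 0 0 2 0; 0 0 3 0; 0 0 4 0; 0 0 4.8 0; 0 0 5.1 0; 0 0 5.2 0; 0 0 5.2 0; 0 0 5.2 0"}}

```text
clock: 7.37
eef_pos: [0.4906, -0.1532, 0.2958]
ee_rot: [-134.7, 89.9, 139.8]
force: [0.8, 0.9, -2.9]
grip_width: 0.023
```

```bash
python3 - <<'E'
from h import *
np.set_printoptions(precision=4,suppress=True)
s=bot.state();print(s['clock'],s['eef_pos'],s['force'],s['moment'])
print(goto(.4846,-.1556,.30,4.4)); 
for n in("side","top"): cv2.imwrite(f"pics/{n}3.png",eyes.grab_frame(n)[:,:,::-1])
crop("pics/side3.png","pics/s3c.png",230,125,160,120,5)
crop("pics/top3.png","pics/t3c.png",320,165,130,110,5)
yaw=np.radians(4.4);e=np.array([np.cos(yaw),np.sin(yaw),0]);p=s['eef_pos']
for n in("side","top"): print(n,proj(n,[p+.19*e,p+.19*e-[0,0,.042],p+.19*e-[0,0,.069]]),proj(n,[.6739,-.1405,.1868]))
E
```

```text
7.3667 [ 0.4906 -0.1532  0.2958] [ 0.8284  0.8959 -2.9098] [0.0621 0.0354 0.0449]
{'d': array([-0.14 , -0.207,  0.063]), 'spin(short)': np.float64(0.0015), 'spin alt': np.float64(-3.1401), 'cur_ty_az': np.float64(4.487772903205988)}
side [[266.7981 152.8145]
 [267.8233 166.2637]
 [268.4706 174.7002]] [[271.7082 186.7558]]
top [[380.4501 181.2047]
 [378.2658 185.3432]
 [376.9243 187.8848]] [[375.6509 193.6557]]
```

View pics/s3c.png

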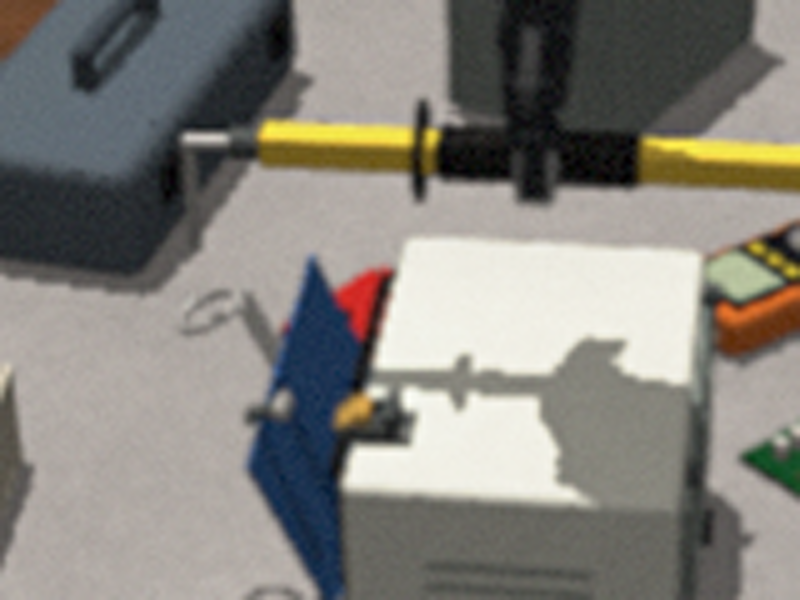

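View pics/t3c.png

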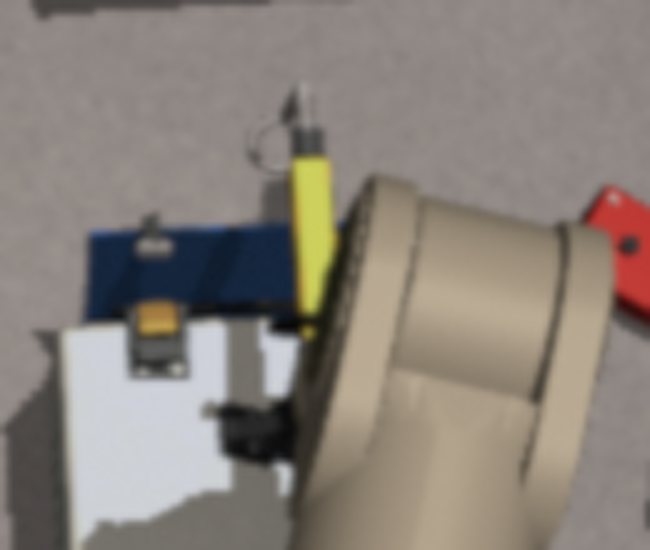

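{"api": "servo_tool", "payload": {"motion": "0 -0.17 0.06 0; 0.3 -0.17 0.06 0; 0.6 -0.17 0.06 0; 0.8 -0.17 0.06 0; 0.8 -0.17 0.06 0; 0.8 -0.17 0.06 0"}}

```text
clock: 7.97
eef_pos: [0.4857, -0.1566, 0.272]
ee_rot: [-116.1, 89.9, 158.3]
force: [-0.2, 0.2, -3.4]
grip_width: 0.0233
```

```bash
python3 - <<'E'
from h import *
np.set_printoptions(precision=4,suppress=True)
s=bot.state();print(s['clock'],s['eef_pos'],s['force'],s['moment'])
print(goto(.4854,-.1551,.229,4.4)); 
for n in("side","top"): cv2.imwrite(f"pics/{n}4.png",eyes.grab_frame(n)[:,:,::-1])
crop("pics/side4.png","pics/s4c.png",240,135,80,70,8)
crop("pics/top4.png","pics/t4c.png",350,165,60,60,8)
E
```

```text
7.9667 [ 0.4857 -0.1566  0.272 ] [-0.2096  0.2021 -3.4407] [-0.0281  0.0121  0.019 ]
{'d': array([ 1.434, -0.003, -0.051]), 'spin(short)': np.float64(0.0002), 'spin alt': np.float64(-3.1414), 'cur_ty_az': np.float64(4.40895089070316)}
```

View pics/s4c.png

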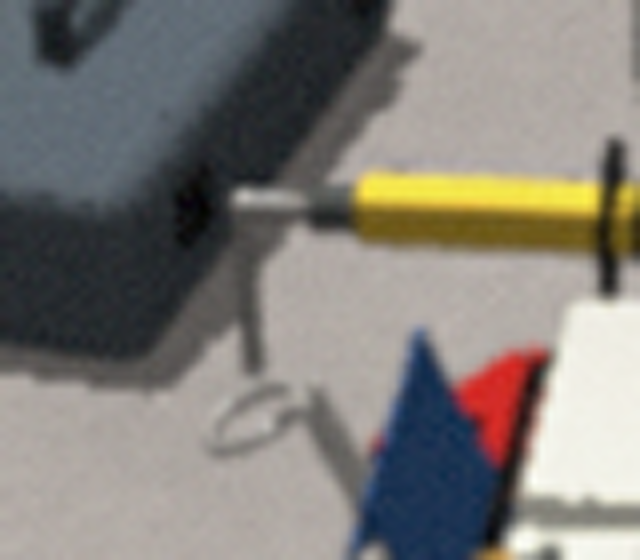

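View pics/t4c.png

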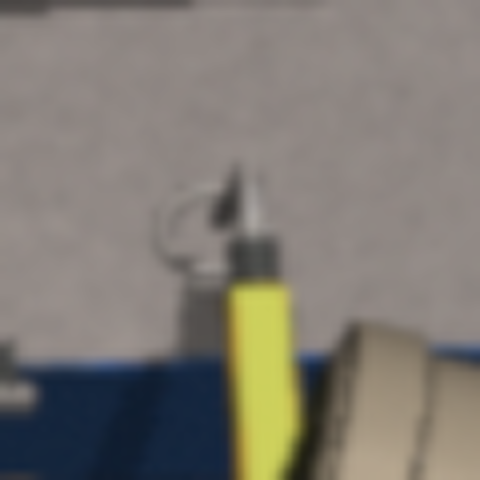

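```bash
python3 - <<'E'
from h import *
np.set_printoptions(precision=4,suppress=True)
s=bot.state()
yaw=np.radians(4.4);e=np.array([np.cos(yaw),np.sin(yaw),0]);p=s['eef_pos']
h=p+.1885*e
for n,o in(("side",(240,135)),("top",(350,165))): print(n,(proj(n,[h,h-[0,0,.042],h-[0,0,.069],[.6739,-.1405,.1868]])-o+.4375)*8)
im=cv2.imread("pics/top4.png")[175:205,360:395];cv2.imwrite("pics/t4d.png",cv2.resize(im,None,fx=18,fy=18,interpolation=cv2.INTER_NEAREST))
im=cv2.imread("pics/side4.png")[155:195,260:300];cv2.imwrite("pics/s4d.png",cv2.resize(im,None,fx=15,fy=15,interpolation=cv2.INTER_NEAREST))
E
```

```text
side [[242.1221 201.0652]
 [249.9141 306.8687]
 [254.8324 373.2376]
 [257.1658 417.5464]]
top [[248.3458 169.2014]
 [231.0867 200.8513]
 [220.4799 220.3016]
 [208.7071 232.7457]]
```

View pics/t4d.png

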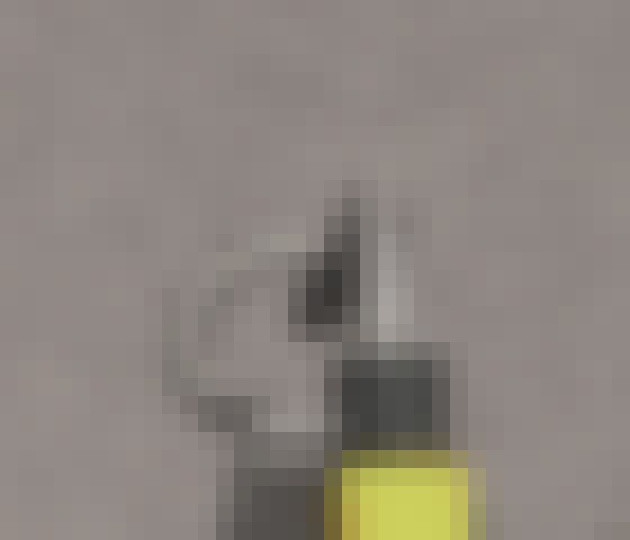

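View pics/s4d.png

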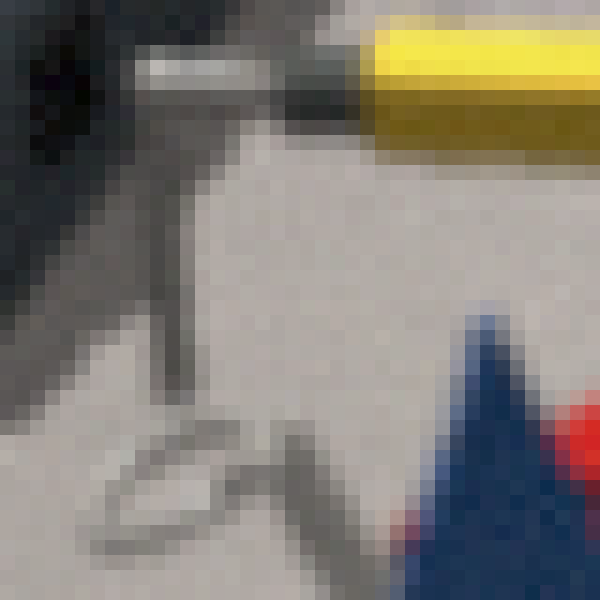

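{"api": "servo_tool", "payload": {"motion": "0 0 -0.05 0; 0.2 0 -0.05 0; 0.4 0 -0.05 0; 0.6 0 -0.05 0; 0.8 0 -0.05 0; 0.8 0 -0.05 0; 0.8 0 -0.05 0"}}

```text
clock: 8.65
eef_pos: [0.4856, -0.1553, 0.2481]
ee_rot: [-115.0, 89.9, 159.4]
force: [0.2, -0.4, -1.8]
grip_width: 0.0229
```

{"api": "servo_tool", "payload": {"motion": "0.2 0 0 0; 0.4 0 0 0; 0.6 0 0 0; 0.6 0 0 0; 0.6 0 0 0"}}

```text
clock: 9.07
eef_pos: [0.4856, -0.1552, 0.2302]
ee_rot: [-116.9, 89.9, 157.5]
force: [-0.5, 1.3, -1.9]
grip_width: 0.0234
```

```bash
python3 - <<'E'
from h import *
np.set_printoptions(precision=4,suppress=True)
s=bot.state();print(s['clock'],s['eef_pos'],s['force'],s['moment'])
print(goto(.4854,-.1551,.229,4.4)); 
for n in("side","top"): cv2.imwrite(f"pics/{n}5.png",eyes.grab_frame(n)[:,:,::-1])
crop("pics/side5.png","pics/s5c.png",240,135,80,70,8)
crop("pics/top5.png","pics/t5c.png",350,165,60,60,8)
E
```

```text
9.0667 [ 0.4856 -0.1552  0.2302] [-0.4632  1.299  -1.8787] [-0.0425 -0.0268  0.0464]
{'d': array([ 0.04 , -0.006, -0.004]), 'spin(short)': np.float64(0.0001), 'spin alt': np.float64(-3.1415), 'cur_ty_az': np.float64(4.4035750447353745)}
```

View pics/s5c.png

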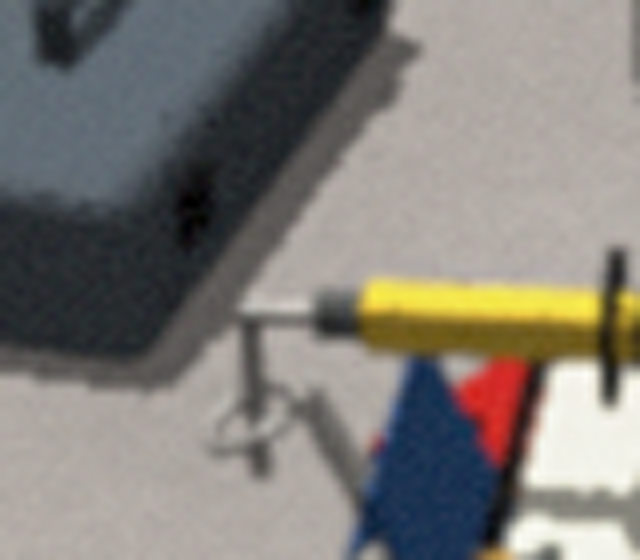

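View pics/t5c.png

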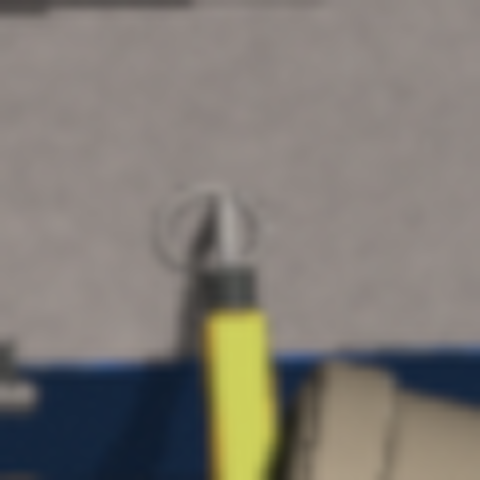

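{"api": "servo_tool", "payload": {"motion": "0 -0.1 0 0; 0 -0.2 0 0; 0 -0.3 0 0; -0.03 -0.37 0 0; -0.08 -0.45 0 0; -0.12 -0.53 0 0; -0.17 -0.62 0 0; -0.22 -0.71 0 0; -0.26 -0.8 0 0; -0.3 -0.87 0 0"}}

```text
clock: 10.0
eef_pos: [0.4595, -0.1574, 0.2399]
ee_rot: [-110.0, 90.0, 164.4]
force: [1.6, 0.4, -3.3]
grip_width: 0.023
```

```bash
python3 - <<'E'
from h import *
np.set_printoptions(precision=4,suppress=True)
s=bot.state();print(s['clock'],s['eef_pos'],s['force'],s['moment'],s['joint_positions'])
for n in("side",): cv2.imwrite(f"pics/{n}6.png",eyes.grab_frame(n)[:,:,::-1])
crop("pics/side6.png","pics/s6c.png",240,135,100,80,8)
E
```

```text
10.0 [ 0.4595 -0.1574  0.2399] [ 1.6154  0.4468 -3.2784] [-0.071  -0.2279 -0.0671] [ 28.3542   5.7688 -14.1705 100.0785   1.464   74.347  -71.7466]
```

View pics/s6c.png

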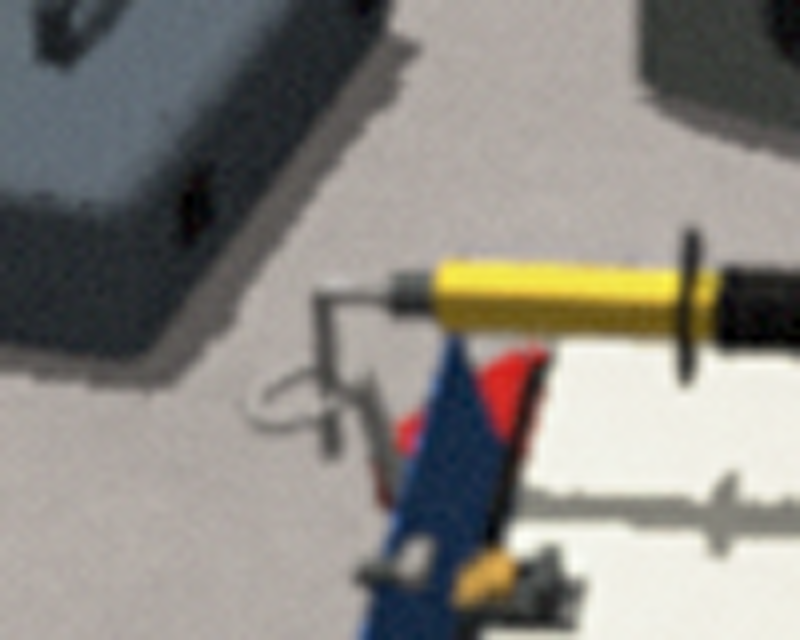

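{"api": "servo_tool", "payload": {"motion": "-0.05 -0.1 0 0; -0.09 -0.2 0 0; -0.13 -0.3 0 0; -0.17 -0.4 0 0; -0.2 -0.5 0 0; -0.24 -0.6 0 0; -0.27 -0.7 0 0; -0.3 -0.8 0 0; -0.33 -0.88 0 0; -0.36 -0.95 0 0"}}

```text
clock: 10.88
eef_pos: [0.4315, -0.1595, 0.2506]
ee_rot: [92.9, 90.0, 7.3]
force: [5.4, -0.1, -5.8]
grip_width: 0.0231
```

```bash
python3 - <<'E'
from h import *
np.set_printoptions(precision=4,suppress=True)
s=bot.state();print(s['clock'],s['eef_pos'],s['force'],s['moment'],s['joint_positions'])
for n in("side",): cv2.imwrite(f"pics/{n}7.png",eyes.grab_frame(n)[:,:,::-1])
crop("pics/side7.png","pics/s7c.png",240,135,100,80,8)
E
```

```text
10.8833 [ 0.4315 -0.1595  0.2506] [ 5.3536 -0.1366 -5.8321] [-0.1142 -0.6134 -0.1035] [ 29.5549   2.1102 -13.5455 102.5126   0.4979  75.4078 -69.6979]
```

View pics/s7c.png

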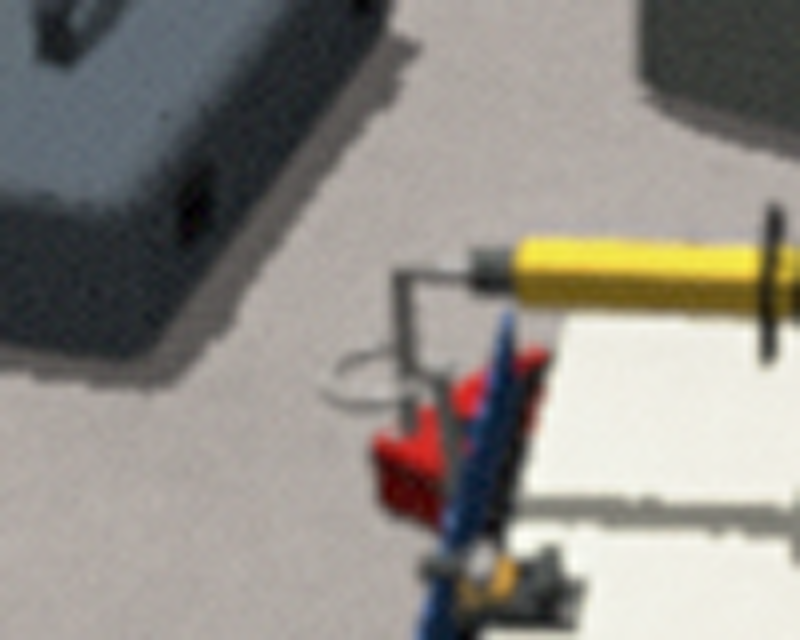

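{"api": "servo_tool", "payload": {"motion": "0 -0.05 0 0; 0 -0.1 0 0; -0.01 -0.15 0 0; -0.01 -0.2 0 0; -0.01 -0.2 0 0"}}

```text
clock: 11.35
eef_pos: [0.4254, -0.1601, 0.2512]
ee_rot: [72.1, 90.0, -13.5]
force: [2.1, -0.0, -1.3]
grip_width: 0.0231
```

```bash
python3 - <<'E'
from h import *
np.set_printoptions(precision=4,suppress=True)
s=bot.state();print(s['clock'],s['eef_pos'],s['force'],s['moment'])
E
```

```text
11.35 [ 0.4254 -0.1601  0.2512] [ 2.0998 -0.0397 -1.3107] [-0.043  -0.6605 -0.108 ]
```

{"api": "servo_tool", "payload": {"motion": "0 -0.03 0 0; 0 -0.06 0 0; -0.01 -0.1 0 0; -0.01 -0.1 0 0"}}

```text
clock: 11.68
eef_pos: [0.4229, -0.1602, 0.2515]
ee_rot: [80.2, 89.9, -5.4]
force: [4.5, -1.5, -2.6]
grip_width: 0.0231
```

{"api": "servo_tool", "payload": {"motion": "0 -0.03 0 0; 0 -0.06 0 0; -0.01 -0.08 0 0; -0.01 -0.08 0 0"}}

```text
clock: 12.02
eef_pos: [0.421, -0.1603, 0.2518]
ee_rot: [81.9, 89.9, -3.6]
force: [8.3, -0.7, -4.9]
grip_width: 0.0233
```

{"api": "servo_tool", "payload": {"motion": "0 -0.02 0 0; 0 -0.03 0 0; 0 -0.03 0 0"}}

```text
clock: 12.27
eef_pos: [0.4203, -0.1603, 0.2518]
ee_rot: [83.3, 89.9, -2.2]
force: [8.1, 0.1, -4.4]
grip_width: 0.0233
```

{"api": "servo_tool", "payload": {"motion": "0 -0.02 0 0; 0 -0.03 0 0; 0 -0.03 0 0"}}

```text
clock: 12.52
eef_pos: [0.4195, -0.1604, 0.2518]
ee_rot: [83.3, 89.8, -2.3]
force: [9.6, -0.6, -3.9]
grip_width: 0.0232
```

{"api": "servo_tool", "payload": {"motion": "0 -0.02 0 0; 0 -0.02 0 0; 0 -0.02 0 0"}}

```text
clock: 12.77
eef_pos: [0.419, -0.1604, 0.2518]
ee_rot: [82.6, 89.8, -2.9]
force: [9.9, -0.3, -3.7]
grip_width: 0.0233
```

{"api": "servo_tool", "payload": {"motion": "0 -0.02 0 0; 0 -0.02 0 0; 0 -0.02 0 0"}}

```text
clock: 13.02
eef_pos: [0.4185, -0.1605, 0.2519]
ee_rot: [82.1, 89.8, -3.4]
force: [9.5, -0.5, -4.2]
grip_width: 0.023
```

```bash
python3 - <<'E'
from h import *
np.set_printoptions(precision=4,suppress=True)
s=bot.state();print(s['clock'],s['eef_pos'],s['force'],s['moment'])
for n in("side",): cv2.imwrite(f"pics/{n}8.png",eyes.grab_frame(n)[:,:,::-1])
crop("pics/side8.png","pics/s8c.png",260,135,130,90,6)
E
```

```text
13.0167 [ 0.4185 -0.1605  0.2519] [ 9.4798 -0.4946 -4.2409] [-0.094  -2.13   -0.2176]
```

View pics/s8c.png

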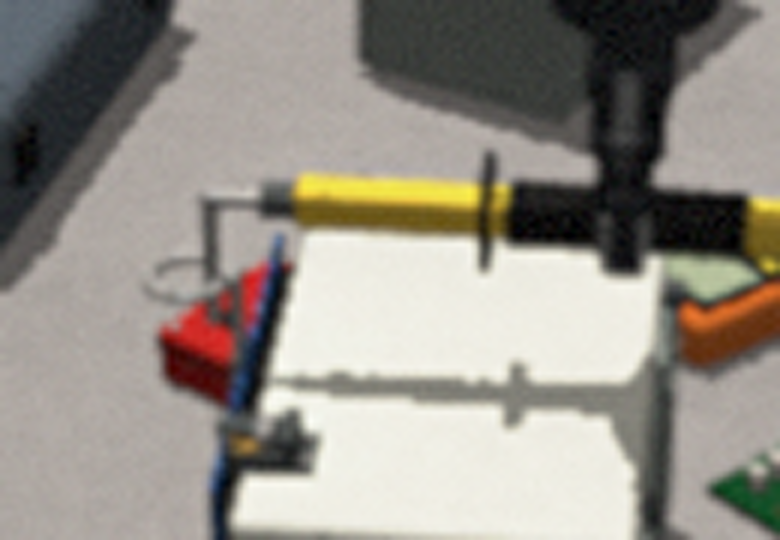

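```bash
python3 - <<'E'
from h import *
np.set_printoptions(precision=4,suppress=True)
s=bot.state()
yaw=np.radians(4.4);e=np.array([np.cos(yaw),np.sin(yaw),0]);p=s['eef_pos']
h=p+.1885*e
print((proj("side",[h,h-[0,0,.042],h-[0,0,.069],p+.15*e+[0,0,.01],p+.063*e,p])-(260,135)+.417)*6)
im=cv2.imread("pics/side8.png")[150:195,275:325];cv2.imwrite("pics/s8d.png",cv2.resize(im,None,fx=14,fy=14,interpolation=cv2.INTER_NEAREST))
E
```

```text
[[210.0677 199.3751]
 [213.6502 277.9041]
 [215.9079 327.1515]
 [293.3753 184.3197]
 [485.0778 212.923 ]
 [624.6765 220.1563]]
```

View pics/s8d.png

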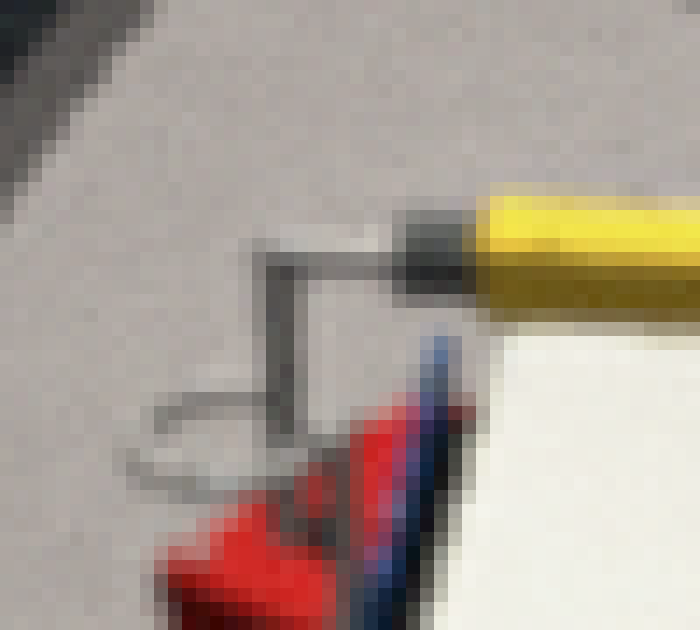

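{"api": "servo_tool", "payload": {"motion": "0 -0.02 0 0; 0 -0.02 0 0; 0 -0.02 0 0"}}

```text
clock: 13.32
eef_pos: [0.418, -0.1605, 0.2519]
ee_rot: [82.4, 89.8, -3.2]
force: [10.6, -0.2, -4.7]
grip_width: 0.023
```

{"api": "servo_tool", "payload": {"motion": "0 -0.02 0 0; 0 -0.02 0 0; 0 -0.02 0 0"}}

```text
clock: 13.57
eef_pos: [0.4174, -0.1605, 0.252]
ee_rot: [81.8, 89.8, -3.8]
force: [9.8, -0.1, -4.2]
grip_width: 0.0234
```

{"api": "servo_tool", "payload": {"motion": "0 -0.02 0 0; 0 -0.02 0 0; 0 -0.02 0 0"}}

```text
clock: 13.82
eef_pos: [0.4169, -0.1605, 0.2519]
ee_rot: [82.6, 89.8, -3.0]
force: [11.2, -0.2, -4.4]
grip_width: 0.0235
```

{"api": "servo_tool", "payload": {"motion": "0 -0.02 0 0; 0 -0.02 0 0; 0 -0.02 0 0"}}

```text
clock: 14.07
eef_pos: [0.4164, -0.1606, 0.252]
ee_rot: [82.3, 89.8, -3.2]
force: [11.6, -0.7, -4.6]
grip_width: 0.0233
```

```bash
python3 - <<'E'
from h import *
np.set_printoptions(precision=4,suppress=True)
s=bot.state();print(s['clock'],s['eef_pos'],s['force'],s['moment'])
E
```

```text
14.0667 [ 0.4164 -0.1606  0.252 ] [11.5782 -0.6579 -4.5944] [-0.1562 -2.4155 -0.2912]
```

{"api": "servo_tool", "payload": {"motion": "0 -0.02 0 0; 0 -0.02 0 0; 0 -0.02 0 0"}}

```text
clock: 14.32
eef_pos: [0.4159, -0.1606, 0.252]
ee_rot: [81.5, 89.8, -4.1]
force: [11.9, -0.3, -4.9]
grip_width: 0.0232
```

{"api": "servo_tool", "payload": {"motion": "0 -0.02 0 0; 0 -0.02 0 0; 0 -0.02 0 0"}}

```text
clock: 14.57
eef_pos: [0.4153, -0.1606, 0.252]
ee_rot: [82.7, 89.8, -2.9]
force: [12.5, -0.9, -5.3]
grip_width: 0.0234
```

```bash
python3 - <<'E'
from h import *
np.set_printoptions(precision=4,suppress=True)
s=bot.state();print(s['clock'],s['eef_pos'],s['force'],s['moment'])
E
```

```text
14.5667 [ 0.4153 -0.1606  0.252 ] [12.4793 -0.8727 -5.2993] [-0.158  -2.5117 -0.2328]
```

{"api": "servo_tool", "payload": {"motion": "0 -0.02 0 0; 0 -0.02 0 0; 0 -0.02 0 0"}}

```text
clock: 14.82
eef_pos: [0.4146, -0.1607, 0.252]
ee_rot: [82.1, 89.8, -3.5]
force: [12.1, -0.4, -5.1]
grip_width: 0.0227
```

{"api": "servo_tool", "payload": {"motion": "0 -0.02 0 0; 0 -0.02 0 0; 0 -0.02 0 0"}}

```text
clock: 15.07
eef_pos: [0.4142, -0.1607, 0.252]
ee_rot: [81.6, 89.8, -4.0]
force: [11.4, -0.6, -4.6]
grip_width: 0.0231
```

```bash
python3 - <<'E'
from h import *
np.set_printoptions(precision=4,suppress=True)
s=bot.state();print(s['clock'],s['eef_pos'],s['force'],s['moment'])
cv2.imwrite("pics/side9.png",eyes.grab_frame("side")[:,:,::-1])
crop("pics/side9.png","pics/s9c.png",260,140,110,90,7)
E
```

```text
15.0667 [ 0.4142 -0.1607  0.252 ] [11.4486 -0.5803 -4.5643] [-0.1819 -2.5324 -0.2846]
```

View pics/s9c.png

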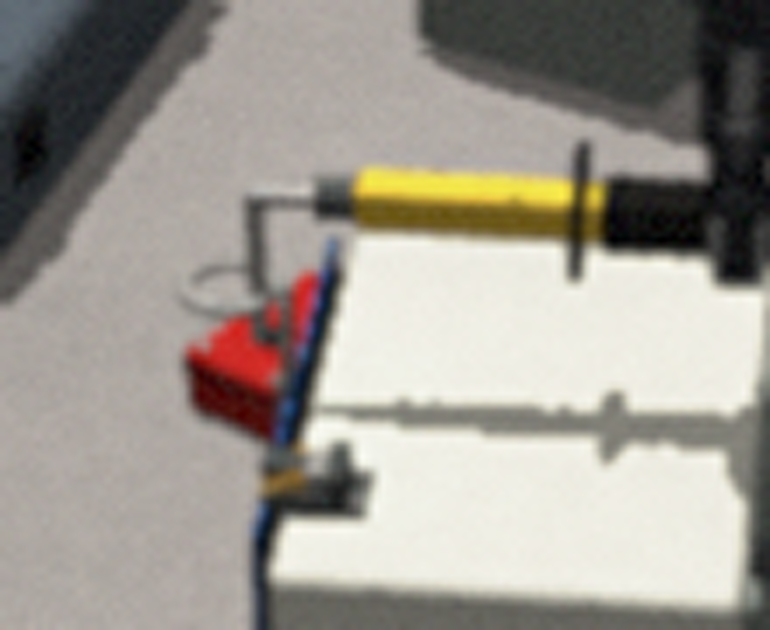

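```bash
python3 - <<'E'
from h import *
np.set_printoptions(precision=4,suppress=True)
s=bot.state()
yaw=np.radians(4.4);e=np.array([np.cos(yaw),np.sin(yaw),0]);p=s['eef_pos']
h=p+.1885*e
print((proj("side",[h,h-[0,0,.042],h-[0,0,.069],p+.063*e,p])-(260,140)+.43)*7)
E
```

```text
[[256.1227 197.8031]
 [260.1353 289.4527]
 [262.6637 346.9277]
 [577.1695 213.6528]
 [740.1122 222.1135]]
```

{"api": "servo_tool", "payload": {"motion": "0 -0.02 0 0; 0 -0.02 0 0; 0 -0.02 0 0"}}

```text
clock: 15.37
eef_pos: [0.4138, -0.1608, 0.2521]
ee_rot: [81.9, 89.7, -3.7]
force: [12.2, -0.6, -5.2]
grip_width: 0.0231
```

```bash
python3 - <<'E'
from h import *
np.set_printoptions(precision=4,suppress=True)
s=bot.state();print(s['clock'],s['eef_pos'],s['force'],s['moment'])
E
```

```text
15.3667 [ 0.4138 -0.1608  0.2521] [12.2285 -0.6264 -5.2455] [-0.1769 -2.6626 -0.2825]
```

{"api": "servo_tool", "payload": {"motion": "0 -0.02 0 0; 0 -0.02 0 0; 0 -0.02 0 0"}}

```text
clock: 15.62
eef_pos: [0.4133, -0.1608, 0.2521]
ee_rot: [81.7, 89.7, -3.9]
force: [13.9, -0.6, -4.5]
grip_width: 0.0234
```

```bash
python3 - <<'E'
from h import *
np.set_printoptions(precision=4,suppress=True)
s=bot.state();print(s['clock'],s['eef_pos'],s['force'],s['moment'],s['joint_positions'])
E
```

```text
15.6167 [ 0.4133 -0.1608  0.2521] [13.9403 -0.5764 -4.535 ] [-0.1667 -2.7914 -0.3046] [ 30.3219  -0.2402 -13.0311 104.666   -0.1232  75.2957 -68.2206]
```

{"api": "servo_tool", "payload": {"motion": "0 -0.01 0 0; 0 -0.015 0 0; 0 -0.015 0 0"}}

```text
clock: 15.87
eef_pos: [0.4132, -0.1608, 0.2522]
ee_rot: [82.3, 89.7, -3.3]
force: [15.5, -0.0, -6.6]
grip_width: 0.0236
```

```bash
python3 - <<'E'
from h import *
np.set_printoptions(precision=4,suppress=True)
s=bot.state();print(s['clock'],s['eef_pos'],s['force'],s['moment'])
E
```

```text
15.8667 [ 0.4132 -0.1608  0.2522] [15.4925 -0.0097 -6.599 ] [-0.1211 -3.1323 -0.2755]
```

{"api": "servo_tool", "payload": {"motion": "0 -0.01 0 0; 0 -0.01 0 0; 0 -0.01 0 0"}}

```text
clock: 16.12
eef_pos: [0.4132, -0.1608, 0.2522]
ee_rot: [82.0, 89.6, -3.6]
force: [16.1, 0.4, -6.9]
grip_width: 0.0232
```

```bash
python3 - <<'E'
from h import *
np.set_printoptions(precision=4,suppress=True)
s=bot.state();print(s['clock'],s['eef_pos'],s['force'],s['moment'])
cv2.imwrite("pics/side10.png",eyes.grab_frame("side")[:,:,::-1])
crop("pics/side10.png","pics/s10c.png",260,140,110,90,7)
s=bot.state();print(s['clock'],s['eef_pos'],s['force'],s['moment'])
E
```

```text
16.1167 [ 0.4132 -0.1608  0.2522] [16.0609  0.4075 -6.9432] [-0.2044 -3.3302 -0.3756]
16.1667 [ 0.4131 -0.1607  0.2522] [16.1454 -1.2675 -6.5644] [-0.1801 -3.3237 -0.3538]
```

{"api": "servo_tool", "payload": {"motion": "0 0.02 0 0; 0 0.04 0 0; 0 0.06 0 0; 0 0.06 0 0"}}

```text
clock: 16.5
eef_pos: [0.4139, -0.1608, 0.252]
ee_rot: [82.2, 89.8, -3.4]
force: [10.5, -1.1, -4.0]
grip_width: 0.0229
```

{"api": "servo_tool", "payload": {"motion": "0 0.02 0 0; 0 0.04 0 0; 0 0.06 0 0; 0 0.06 0 0"}}

```text
clock: 16.83
eef_pos: [0.4149, -0.1608, 0.2518]
ee_rot: [82.7, 89.9, -2.9]
force: [5.7, 0.3, -2.1]
grip_width: 0.0233
```

```bash
python3 - <<'E'
from h import *
np.set_printoptions(precision=4,suppress=True)
s=bot.state();print(s['clock'],s['eef_pos'],s['force'],s['moment'])
E
```

```text
16.8333 [ 0.4149 -0.1608  0.2518] [ 5.7161  0.3275 -2.0819] [-0.1082 -1.6122 -0.1775]
```

{"api": "servo_tool", "payload": {"motion": "0 0.04 0 0; 0 0.08 0 0; 0 0.12 0 0; 0 0.12 0 0; 0 0.12 0 0"}}

```text
clock: 17.25
eef_pos: [0.417, -0.1605, 0.251]
ee_rot: [-111.8, 89.9, 162.6]
force: [0.2, -0.0, -2.5]
grip_width: 0.0229
```

```bash
python3 - <<'E'
from h import *
np.set_printoptions(precision=4,suppress=True)
s=bot.state();print(s['clock'],s['eef_pos'],s['force'],s['moment'])
cv2.imwrite("pics/side11.png",eyes.grab_frame("side")[:,:,::-1])
crop("pics/side11.png","pics/s11c.png",260,140,110,90,7)
E
```

```text
17.25 [ 0.417  -0.1605  0.251 ] [ 0.1528 -0.0277 -2.4926] [ 0.0259  0.0631 -0.0325]
```

View pics/s11c.png

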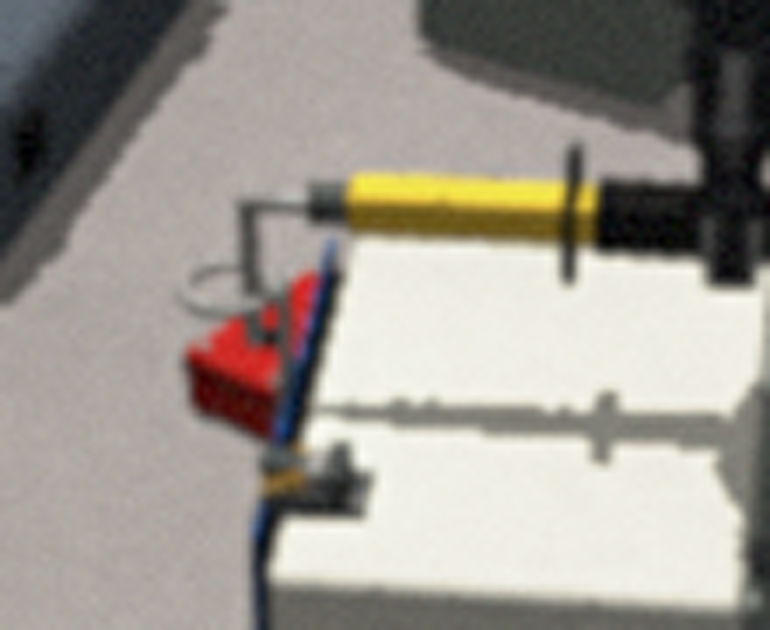

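View pics/s10c.png

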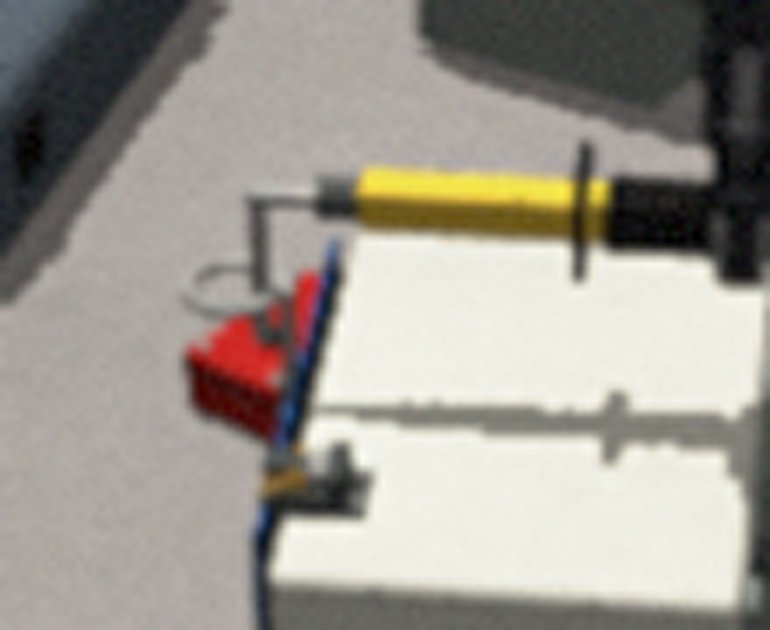

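{"api": "servo_tool", "payload": {"motion": "0 0.08 0 0; 0 0.16 0 0; 0 0.23 0 0; 0 0.23 0 0; -0.15 0.23 0 0; -0.3 0.23 0 0; -0.5 0.23 0 0; -0.7 0.23 0 0; -0.7 0.23 0 0"}}

```text
clock: 18.05
eef_pos: [0.4251, -0.1603, 0.2743]
ee_rot: [65.8, 89.8, -19.8]
force: [0.2, -0.8, -2.1]
grip_width: 0.0233
```

```bash
python3 - <<'E'
from h import *
np.set_printoptions(precision=4,suppress=True)
s=bot.state();print(s['clock'],s['eef_pos'],s['force'],s['moment'])
cv2.imwrite("pics/side12.png",eyes.grab_frame("side")[:,:,::-1])
crop("pics/side12.png","pics/s12c.png",260,125,110,90,7)
E
```

```text
18.05 [ 0.4251 -0.1603  0.2743] [ 0.1631 -0.7901 -2.0684] [-0.0006  0.0078 -0.0073]
```

View pics/s12c.png

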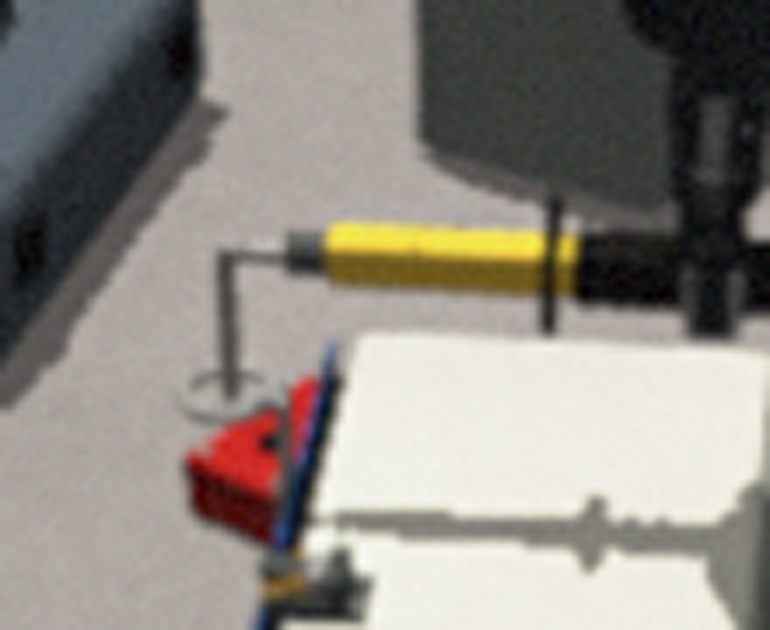

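Force stays zero, and the prong is rising through the middle of the ring, about (228,395) in the crop. I'll keep lifting.

{"api": "servo_tool", "payload": {"motion": "-0.25 0 0 0; -0.5 0 0 0; -0.8 0 0 0; -1.2 0 0 0; -1.4 0 0 0; -1.4 0 0 0"}}

```text
clock: 18.6
eef_pos: [0.4252, -0.1602, 0.3165]
ee_rot: [66.4, 89.8, -19.2]
force: [0.4, -1.3, -2.5]
grip_width: 0.0233
```

```bash
python3 - <<'E'
from h import *
np.set_printoptions(precision=4,suppress=True)
s=bot.state();print(s['clock'],s['eef_pos'],s['force'],s['moment'])
for n in("side","top"): cv2.imwrite(f"pics/{n}13.png",eyes.grab_frame(n)[:,:,::-1])
crop("pics/side13.png","pics/s13c.png",260,110,110,90,7)
crop("pics/top13.png","pics/t13c.png",320,175,120,100,6)
print(goto(.471,.2712,.31,2.4))
E
```

```text
18.6 [ 0.4252 -0.1602  0.3165] [ 0.4256 -1.298  -2.4703] [ 0.008   0.0201 -0.0397]
{'d': array([  0.152,   2.648, -14.215]), 'spin(short)': np.float64(0.035), 'spin alt': np.float64(-3.1066), 'cur_ty_az': np.float64(4.402696059363192)}
```

View pics/s13c.png

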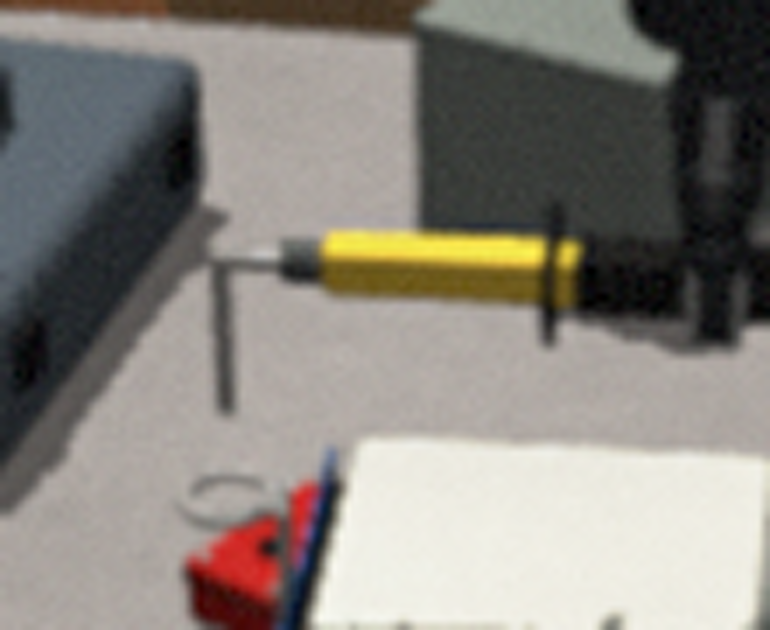

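View pics/t13c.png

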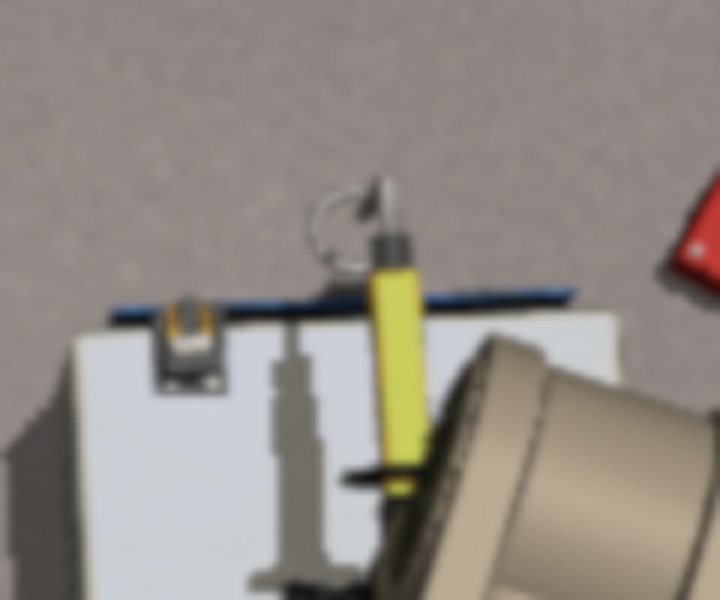

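{"api": "servo_tool", "payload": {"motion": "0 0.6 0 0; 0 1.4 -0.5 0; 0 2.2 -1.2 0; 0 2.6 -2.2 0; 0 2.65 -3.2 0.01; 0 2.65 -4.2 0.01; 0 2.65 -5.2 0.02; 0 2.65 -6.2 0.02; 0 2.65 -7.2 0.03; 0 2.65 -8.2 0.035"}}

```text
clock: 19.53
eef_pos: [0.4842, 0.0926, 0.3138]
ee_rot: [-84.5, 89.9, -172.1]
force: [1.0, 0.0, -2.9]
grip_width: 0.0233
```

{"api": "servo_tool", "payload": {"motion": "0 0 -1 0; 0 0 -2 0; 0 0 -3 0; 0 0 -4 0; 0 0 -5 0; 0 0 -5.6 0; 0 0 -5.9 0; 0 0 -6 0; 0 0 -6 0; 0 0 -6 0"}}

```text
clock: 20.37
eef_pos: [0.4779, 0.2696, 0.3142]
ee_rot: [-18.3, 89.9, -106.0]
force: [0.1, -0.1, -2.6]
grip_width: 0.0229
```

```bash
python3 - <<'E'
from h import *
np.set_printoptions(precision=4,suppress=True)
s=bot.state();print(s['clock'],s['eef_pos'],s['force'],s['moment'])
print(goto(.471,.2712,.22,2.4))
E
```

```text
20.3667 [0.4779 0.2696 0.3142] [ 0.0504 -0.1101 -2.5749] [-0.0055  0.0404  0.0358]
{'d': array([ 3.139, -0.225, -0.067]), 'spin(short)': np.float64(-0.0019), 'spin alt': np.float64(3.1397), 'cur_ty_az': np.float64(2.2891747424708155)}
```

{"api": "servo_tool", "payload": {"motion": "0 -0.1 -0.03 0; 0.5 -0.22 -0.06 -0.002; 1.3 -0.22 -0.06 -0.002; 2.3 -0.22 -0.06 -0.002; 3.3 -0.22 -0.06 -0.002; 4.2 -0.22 -0.06 -0.002; 4.7 -0.22 -0.06 -0.002; 5 -0.22 -0.06 -0.002; 5 -0.22 -0.06 -0.002; 5 -0.22 -0.06 -0.002"}}

```text
clock: 21.2
eef_pos: [0.4711, 0.2722, 0.1652]
ee_rot: [99.4, 90.0, 11.9]
force: [0.2, -0.3, -2.3]
grip_width: 0.0231
```

```bash
python3 - <<'E'
from h import *
np.set_printoptions(precision=4,suppress=True)
s=bot.state();print(s['clock'],s['eef_pos'],s['force'],s['moment'])
print(goto(.471,.2712,.088,2.4))
for n in("side","wrist"): cv2.imwrite(f"pics/{n}14.png",eyes.grab_frame(n)[:,:,::-1])
crop("pics/side14.png","pics/s14c.png",205,210,200,150,4)
E
```

```text
21.2 [0.4711 0.2722 0.1652] [ 0.2295 -0.3234 -2.3443] [0.0559 0.0541 0.0108]
{'d': array([ 2.573, -0.006,  0.034]), 'spin(short)': np.float64(0.0009), 'spin alt': np.float64(-3.1407), 'cur_ty_az': np.float64(2.452980038544295)}
```

View pics/s14c.png

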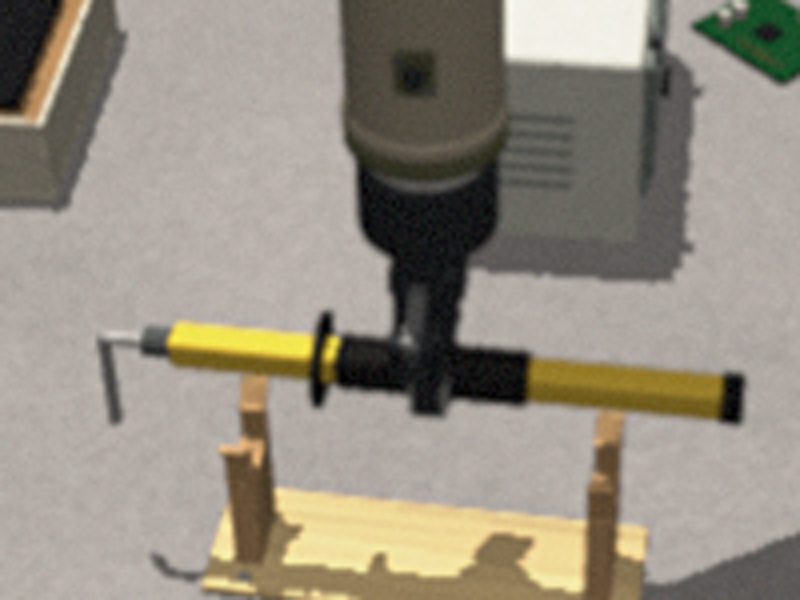

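View pics/wrist14.png

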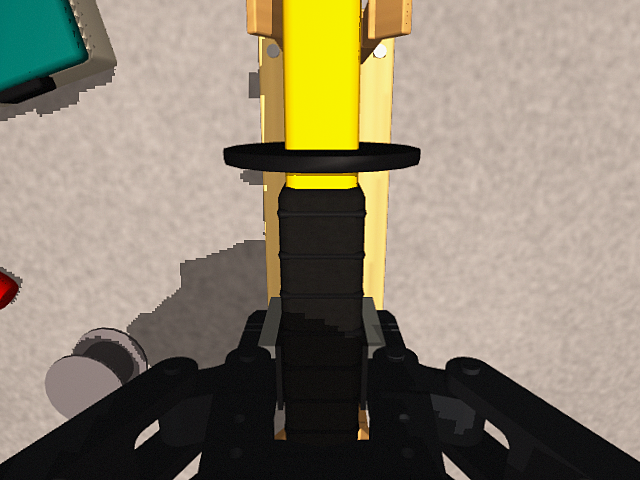

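{"api": "servo_tool", "payload": {"motion": "0.4 0 0.03 0; 0.9 0 0.03 0; 1.4 0 0.03 0; 1.8 0 0.03 0; 2.1 0 0.03 0; 2.3 0 0.03 0; 2.45 0 0.03 0; 2.5 0 0.03 0; 2.5 0 0.03 0; 2.5 0 0.03 0"}}

```text
clock: 22.13
eef_pos: [0.471, 0.2721, 0.09]
ee_rot: [121.5, 89.9, 34.0]
force: [0.1, -0.4, -2.8]
grip_width: 0.0234
```

{"api": "servo_tool", "payload": {"motion": "0.03 0 0 0; 0.06 0 0 0; 0.07 0 0 0; 0.07 0 0 0"}}

```text
clock: 22.47
eef_pos: [0.4707, 0.2718, 0.0875]
ee_rot: [107.4, 90.0, 20.0]
force: [0.8, -0.7, -3.2]
grip_width: 0.0231
```

```bash
python3 - <<'E'
from h import *
np.set_printoptions(precision=4,suppress=True)
s=bot.state();print(s['clock'],s['eef_pos'],s['force'],s['moment'])
for n in("side",): cv2.imwrite(f"pics/{n}15.png",eyes.grab_frame(n)[:,:,::-1])
crop("pics/side15.png","pics/s15c.png",205,250,200,130,4)
E
```

```text
22.4667 [0.4707 0.2718 0.0875] [ 0.8005 -0.7472 -3.2262] [ 0.0217  0.0038 -0.0144]
```

View pics/s15c.png

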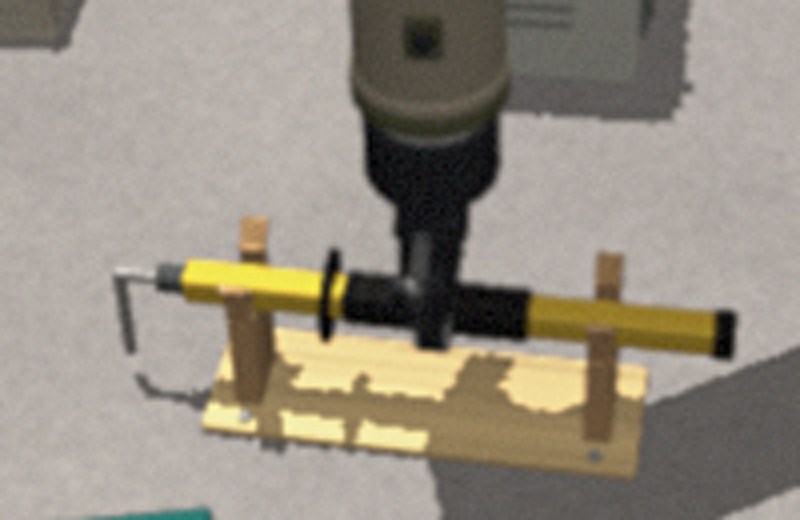

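{"api": "servo_tool", "payload": {"motion": "0.02 0 0 0; 0.03 0 0 0; 0.03 0 0 0; 0.03 0 0 0"}}

```text
clock: 22.85
eef_pos: [0.4707, 0.2718, 0.0874]
ee_rot: [73.4, 90.0, -14.1]
force: [-3.5, -2.6, 5.5]
grip_width: 0.0232
```

{"api": "servo_tool", "payload": {"motion": "0.02 0 0 0; 0.03 0 0 0; 0.03 0 0 0; 0.03 0 0 0"}}

```text
clock: 23.18
eef_pos: [0.4708, 0.2719, 0.0873]
ee_rot: [64.9, 89.9, -22.6]
force: [-7.2, -4.5, 15.0]
grip_width: 0.023
```

Now it's seated, with force up. I'll back off slightly and release.

{"api": "servo_tool", "payload": {"motion": "-0.02 0 0 0; -0.04 0 0 0; -0.04 0 0 0"}}

```text
clock: 23.43
eef_pos: [0.4708, 0.2719, 0.0874]
ee_rot: [93.6, 90.0, 6.1]
force: [-3.3, -1.6, 6.2]
grip_width: 0.0232
```

{"api": "servo_tool", "payload": {"motion": "0 0 0 0; 0 0 0 0; 0 0 0 0; 0 0 0 0; 0 0 0 0; 0 0 0 0; 0 0 0 0; 0 0 0 0; 0 0 0 0; 0 0 0 0", "fingers": 1}}

```text
clock: 24.27
eef_pos: [0.4707, 0.2718, 0.0868]
ee_rot: [175.5, 90.0, 88.0]
force: [0.3, -0.9, 0.1]
grip_width: 0.0856
```

{"api": "servo_tool", "payload": {"motion": "-0.3 0 0 0; -0.8 0 0 0; -1.5 0 0 0; -2.5 0 0 0; -3.5 0 0 0; -4.5 0 0 0; -5.5 0 0 0; -6.5 0 0 0; -6.5 0 0 0"}}

```text
clock: 25.02
eef_pos: [0.4722, 0.2736, 0.2892]
ee_rot: [115.3, 89.4, 27.8]
force: [-0.2, 0.3, 0.6]
grip_width: 0.0853
```

```bash
python3 - <<'E'
from h import *
np.set_printoptions(precision=4,suppress=True)
s=bot.state();print(s['clock'],s['eef_pos'],s['force'],s['moment'],s['grip_width'])
for n in("side","top","wrist"): cv2.imwrite(f"pics/{n}16.png",eyes.grab_frame(n)[:,:,::-1])
crop("pics/side16.png","pics/s16c.png",225,290,180,90,4)
crop("pics/top16.png","pics/t16c.png",320,175,120,100,6)
E
```

```text
25.0167 [0.4722 0.2736 0.2892] [-0.1747  0.2938  0.5843] [ 0.0855  0.0092 -0.0227] 0.08529439435807067
```

View pics/s16c.png

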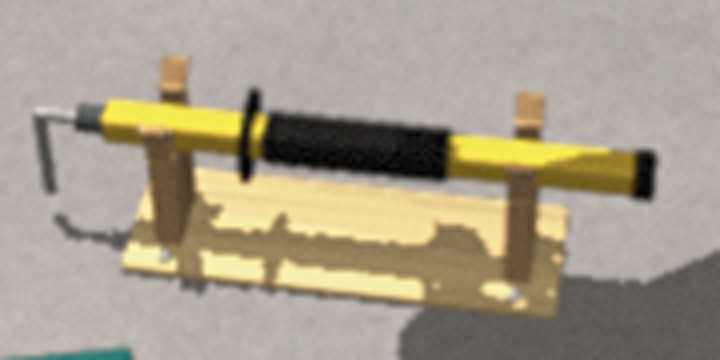

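View pics/wrist16.png

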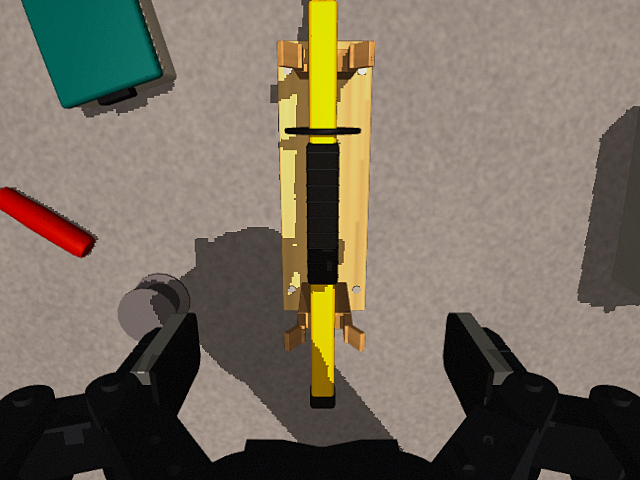

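View pics/top16.png

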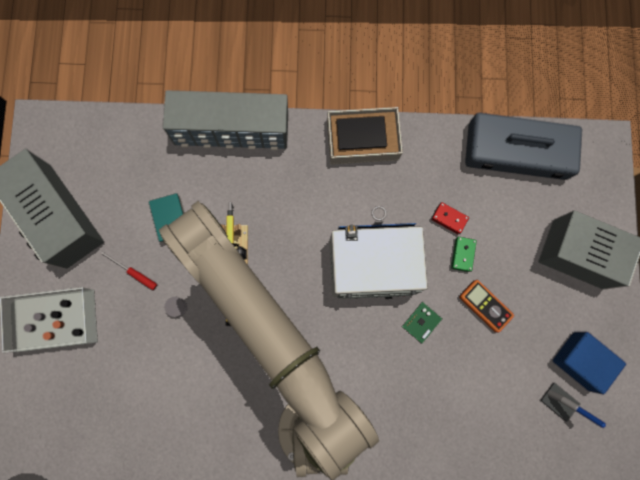

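{"api": "servo_tool", "payload": {"motion": "0 0 0 0; 0 0 0 0; 0 0 0 0; 0 0 0 0"}}

```text
clock: 25.5
eef_pos: [0.4704, 0.2716, 0.2811]
ee_rot: [-72.4, 89.9, -159.9]
force: [0.1, -0.4, -0.4]
grip_width: 0.0856
```

```bash
python3 - <<'E'
from h import *
im=eyes.grab_frame("side")[:,:,::-1]
cv2.imwrite("pics/side17.png",im)
crop("pics/side17.png","pics/s17c.png",260,165,130,120,5)
E
```

```text
(no output)
```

View pics/side17.png

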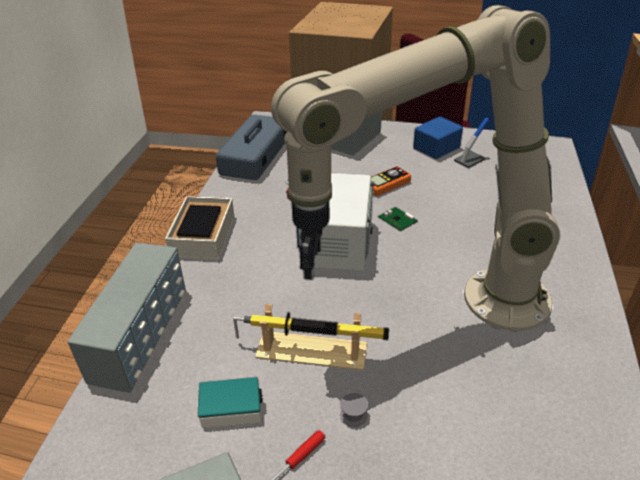

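```bash
python3 -c "
from station import bot
print(bot.finish_job())"
```

```text
the job is handed in; nothing more can be done
None
```

The flap is shut and latched, the stick is back in both forks of its rest, and I handed the job in at about 25.6 s of the 72 s allowed.

- **Closing:** I hooked the ring and drew the flap shut in small steps. Force on the tool peaked at about 16 N along the pull. With the downward reading, which includes about 2.4 N of stick weight, the total was about 17.5 N. The force dipped from 12.5 to about 11.4 N, then climbed to 16 N with no further movement, which I took for the rigid stop.
- **Latch check:** When I eased off about 4 mm, the force fell to zero and the ring stayed where it was. After unhooking, and again after laying the stick back, the top view showed the flap upright and shut. In the final side view the arm hid the flap, so that view could not confirm it.
- **Stick:** Setting it down pressed on the rest with up to about 15 N upward (about 17 N in all). I backed off to about 6 N before letting go. The wrist and side views show it in both forks, at the same image position as at the start.
- **Everything else:** In the last pictures the other bench items look unmoved. The gripper is open, about 0.19 m above the stick and touching nothing.
- **Disagreement:** The cameras differed by about 2 to 3 mm on the stick's position. I settled it from the wrist picture before gripping.

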